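# Put the breakfast things back in their places

### The arm

A 6-joint arm with a two-finger parallel gripper is mounted at the origin on the work surface. World frame = base frame: x ahead of the robot, y to its left, z up, the work surface at z = 0. Lengths are in mm, angles in degrees, forces in N, time in s.
With the tool pointing down it reaches from about 225 to 725 mm from the base axis. Payload 3.1 kg.
Tool frame: the origin (TCP) lies midway between the tips of the shut fingers; the grasp point (between the pads) lies 19 mm behind it (arm.grip_depth is the distance from the TCP to the grasp point, in mm); z points along the fingers, y is the line along which they close (so a half turn about z gives the same grasp; the last joint's range is limited). The gripper opens to 85 mm and grips with 20 to 120 N. Pads are 22 mm wide; open, the fingers measure 114 mm over their backs; the gripper's body (76 mm by 85 mm) begins 54 mm behind the grasp point. The pads swing forward as they close: fully open they stand 13 mm farther back than shut.
Start: joints at [59.599, 2.75, 5.684, 92.934, 0, 82.678], TCP at [205.804, 482.972, 207.912] pointing down, gripper open.
Joint ranges: [-166.93, 166.93], [-56.73, 111.36], [-69.38, 81.34], [-121.58, 131.49], [-85.45, 84.26], [-180, 180]. Speed limits (degrees/s): [159.86, 159.86, 180, 180, 180, 180].

### API

Orientations are given as [roll, pitch, yaw] about the fixed x, y, z axes, in that order (R = Rz(yaw) Ry(pitch) Rx(roll)).
In Python, from workcell import arm gives the robot as it stands.
- The arm moves only by the shell command python3 -m jog 'ROWS' [FORCE]. ROWS is JSON, a list of rows, each a list of 7 numbers: the opening, from 0 (shut) to 1 (fully open), then the shift along the tool's x, y, z in units of 0.02 m (1.0 is 0.02 m), then the turn, a rotation vector about the tool's x, y, z in units of 0.1 rad (1.0 is 0.1 rad). A call has 1 to 8 rows; each row shifts and turns the commanded pose from where the row before left it, along the tool's axes as they then stand; what a row does not reach is not made up. A row lasts 1/10 s, in which the tool goes at most 50 mm and 8.59 degrees, less where a joint would pass 70% of its speed; a pose out of reach is approached as far as the arm can. A call with a number of a shift or a turn outside -1 to 1 is refused whole. A call with a gripper value outside its range is refused whole. The fingers move at their own pace and stop on an object; FORCE is the grip in N (left out, the last holds). Time passes only in rows, so rows that do not move let the fingers close. It gives the time, the measured TCP pose, the force, the opening and the grip force at its end, in the units of the state.
- arm.get_state(): the state, without advancing time (a new reading comes with each control period).
- arm.capture(name): name is "scene" or "top" or "wrist"; returns the picture (400x640x3 uint8, red, green, blue); there is no depth.
- arm.get_calibration(name): a dict with "fx", "fy", "cx", "cy" (pixels), "eye" and "rotation" of the camera in the world; the wrist camera has in their place "hand_eye" (4x4, takes a point from camera to tool coordinates, whose origin is the TCP and whose axes are the flange's). Camera axes: x right, y down, z forward; pixel columns grow to the right and rows downward; lengths in mm; the calibration is good to about 2 mm. A picture is of the moment at which its call begins: read the wrist's pose just before it. get_calibration takes no time and is no camera call.
- arm.job_done(): hands the job in; it is judged then, once.
Trained networks look in the newest picture that a camera, given by its name, has taken for a name from the list of things; names that differ only in an ending like _2 or _b are one class to them, and where a whole thing is asked for, a point or a joint stands for the part that bears it (a point fixed in the world has none). Each returns a list of dicts, best first, with "confidence" (0 to 1); they miss things now and then, are a little off and sometimes report something else, mostly with a low value. They report only what shows in the picture. A call takes as long as a camera call. They do not tell look-alikes from the thing itself.
- arm.search_frame(label, camera): "at" ([column, row] in pixels, amid what is visible of it).
The state is a dict: "clock": time; "joints": joint angles; "qd": joint speeds; "effort": joint torques, N m; "tool_pos": TCP position; "eef_rot": TCP orientation; "wrist_force": force on the tool from outside, world axes, zero at the start; "ft_torque": the same for the moment, N m; "opening": finger opening in mm; "gripper_force": force on a finger pad.
Only numpy, scipy, OpenCV 4.12 (cv2) and the standard library are available. Lean on these libraries where they do the work, as an engineer would, in place of code of your own. Each camera call takes 0.05 s, during which the arm holds its last target. There are 200 camera calls.

### The job

Put away the breakfast things on the kitchen worktop: stand the two spice jars in the green tray and the two egg cups in the yellow tray, one in each bay, and stand the pepper mill in the middle of the round blue coaster. Set each thing down upright on the floor of its place rather than dropping it, knock nothing over, and leave the mug and the sugar jar where they are.

Things in the scene. Friction and masses are not known exactly. Their poses are not given: they have to be found in the camera images.
- spice_jar_a: spice jar: amber glass cylinder with a paper label and a red cap, straight-sided, 42 mm in diameter, 80 mm tall, about 120 g. Loose, upright at the start. Origin: centre of its underside; z up along its axis. Twin of the other jar; either may take either bay.
- spice_jar_b: spice jar: amber glass cylinder with a paper label and a red cap, straight-sided, 42 mm in diameter, 80 mm tall, about 120 g. Loose, upright at the start. Origin: centre of its underside; z up along its axis. Twin of the other jar; either may take either bay.
- egg_cup_a: egg cup: blue pottery foot (42 mm diameter) and thin stem (20 mm diameter, to 27 mm height) under a white round cup, 66 mm tall; the cup is straight-sided, 46 mm in diameter from 36 to 66 mm height (best grasped there), its walls 4 mm thick. About 90 g, loose, upright at the start. Origin: centre of its underside; z up along its axis. Twin of the other cup; either may take either bay.
- egg_cup_b: egg cup: blue pottery foot (42 mm diameter) and thin stem (20 mm diameter, to 27 mm height) under a white round cup, 66 mm tall; the cup is straight-sided, 46 mm in diameter from 36 to 66 mm height (best grasped there), its walls 4 mm thick. About 90 g, loose, upright at the start. Origin: centre of its underside; z up along its axis. Twin of the other cup; either may take either bay.
- pepper_mill: pepper mill: polished steel, 86 mm tall with a small black knob (14 mm diameter, 8 mm high) on top; foot 44 mm in diameter up to 28 mm height, straight body 38 mm in diameter from 34 to 70 mm height (grasp there), domed above. About 180 g, loose, upright at the start. Origin: centre of its underside; z up along its axis.
- spice_tray: the spice tray: green plastic tray, fixed to the worktop, 72 mm (its x) by 139 mm (its y) and 25 mm high. Origin: centre of its underside; z up. Walls and divider 5 mm thick, floor top 5 mm above the origin. A divider across the middle makes two square bays of 62 x 62 mm inside, their centres at y = +33.5 and -33.5 mm (x = 0); the divider is as high as the walls. Each bay holds just one thing.
- egg_tray: the egg-cup tray: yellow plastic tray, fixed to the worktop, 72 mm (its x) by 139 mm (its y) and 25 mm high. Origin: centre of its underside; z up. Walls and divider 5 mm thick, floor top 5 mm above the origin. A divider across the middle makes two square bays of 62 x 62 mm inside, their centres at y = +33.5 and -33.5 mm (x = 0); the divider is as high as the walls. Each bay holds just one thing.
- coaster: round blue glazed coaster, fixed to the worktop, 72 mm in diameter and 6 mm thick; the mill's place. Origin: centre of its underside; z up.
- mug: bystander: terracotta-coloured mug, 80 mm in diameter, 90 mm tall, handle on its +y side, loose; to be left alone. Origin: centre of its underside.
- sugar_jar: bystander: green glass sugar jar with a wooden lid, 72 mm in diameter, 100 mm tall, loose; to be left alone. Origin: centre of its underside.
There are look-alikes about, which are no part of the job. Of the things that look like the coaster, the smallest one is meant.

How it is judged:
By the outcome, as a careful person would: the job done as asked, in the order asked, and still so for the second after the job is handed in, with the robot touching nothing.
It also fails if it takes over 112 s, if anything falls off the work surface, if the arm or the gripper's body presses on something with over 40 N, if the wrist force passes 120 N, or if a joint passes its speed limit or range.

## Working session

There is one attempt and no reset: what is moved stays moved. The work goes in short steps, Python scripts to look and compute and a shell command to move; the robot and the scene stay as the last step left them, time stands still between calls to the robot, and variables do not carry over. Pictures are saved under pics/ and viewed, at most 16 in all, crops included, and the job is handed in when it is done.

```bash
mkdir -p pics; ls; cat > h.py <<'E'
import numpy as np, cv2
from workcell import arm
from scipy.spatial.transform import Rotation as R
def ray(cam,uv,z):
    c=arm.get_calibration(cam)
    d=np.array([(uv[0]-c["cx"])/c["fx"],(uv[1]-c["cy"])/c["fy"],1.])
    if cam=="wrist":
        s=arm.get_state(); H=np.array(c["hand_eye"]); Rt=R.from_euler('xyz',s["eef_rot"],degrees=True).as_matrix()
        e=Rt@H[:3,3]+s["tool_pos"]; Rc=Rt@H[:3,:3]
    else: e=np.array(c["eye"]); Rc=np.array(c["rotation"])
    d=Rc@d
    return e+d*(z-e[2])/d[2]
def save(cam,name):
    im=arm.capture(cam); cv2.imwrite(f"pics/{name}.png",im[:,:,::-1]); return im
E
python3 - <<'E'
from h import *
for c in("top","scene"):
    save(c,c+"1"); k=arm.get_calibration(c); print(c,k)
    for n,h in [("spice_jar_a",40),("egg_cup_a",40),("pepper_mill",45),("spice_tray",12),("egg_tray",12),("coaster",6),("mug",45),("sugar_jar",50)]:
        for d in arm.search_frame(n,c): print(n,d["at"],round(d["confidence"],2),ray(c,d["at"],h).round()[:2])
print(arm.get_calibration("wrist")); print(arm.get_state())
E
```

```text
pics
top {'fx': 446.3455350876483, 'fy': 446.3455350876483, 'cx': 319.58325616324163, 'cy': 198.0060763230184, 'eye': array([ 511.06333225,   16.03137097, 1092.20758073]), 'rotation': array([-175.9646869 ,   -1.09554489,  -90.61813362])}Traceback (most recent call last):
  File "<stdin>", line 5, in <module>
  File "h.py", line 12, in ray
    return e+d*(z-e[2])/d[2]
                        ~^^^
IndexError: invalid index to scalar variable.
```

```bash
sed -i "s/Rc=np.array(c\[\"rotation\"\])/Rc=R.from_euler('xyz',c['rotation'],degrees=True).as_matrix()/" h.py
python3 - <<'E'
from h import *
for c in("top","scene"):
    save(c,c+"1"); k=arm.get_calibration(c); print(c,k['eye'])
    for n,h in [("spice_jar_a",40),("egg_cup_a",40),("pepper_mill",45),("spice_tray",12),("egg_tray",12),("coaster",6),("mug",45),("sugar_jar",50)]:
        for d in arm.search_frame(n,c): print(n,d["at"],round(d["confidence"],2),ray(c,d["at"],h).round()[:2])
print(arm.get_calibration("wrist")); print(arm.get_state())
E
```

```text
top [ 511.06333225   16.03137097 1092.20758073]
spice_jar_a [268.8, 271.4] 0.82 [415. 115.]
spice_jar_a [324.2, 265.4] 0.58 [427. -14.]
egg_cup_a [203.0, 291.1] 0.84 [371. 268.]
egg_cup_a [432.8, 272.2] 0.72 [ 408. -269.]
pepper_mill [382.2, 264.5] 0.56 [ 428. -149.]
spice_tray [224.1, 192.8] 0.85 [602. 225.]
egg_tray [425.8, 201.7] 0.7 [ 576. -264.]
coaster [294.5, 121.5] 0.79 [777.  54.]
coaster [321.5, 172.4] 0.67 [650. -11.]
coaster [289.1, 214.5] 0.64 [548.  69.]
coaster [380.5, 264.6] 0.5 [ 424. -151.]
mug [235.4, 131.6] 0.9 [744. 193.]
mug [389.4, 123.2] 0.51 [ 762. -173.]
sugar_jar [389.8, 124.0] 0.97 [ 759. -173.]
sugar_jar [434.0, 276.9] 0.48 [ 398. -269.]
scene [ 942.52469525 -675.06080611  684.3061309 ]
spice_jar_a [270.5, 180.2] 0.64 [434. -16.]
spice_jar_a [287.5, 153.2] 0.58 [404. 113.]
egg_cup_a [197.6, 234.6] 0.73 [ 406. -264.]
egg_cup_a [305.2, 128.1] 0.58 [376. 260.]
pepper_mill [237.9, 211.4] 0.83 [ 440. -161.]
spice_tray [364.6, 158.9] 0.86 [594. 238.]
spice_tray [197.8, 233.7] 0.59 [ 381. -244.]
egg_tray [256.7, 273.7] 0.6 [ 572. -270.]
coaster [319.4, 187.5] 0.
[... 692 characters left out ...]
    1.00000000e+00]])}
{'clock': 1.0, 'joints': array([ 5.95975790e+01,  2.74831794e+00,  5.68435364e+00,  9.29339281e+01,
       -1.96997231e-04,  8.26790378e+01]), 'qd': array([ 0.02009353,  0.00994011,  0.02496304,  0.00053069, -0.03392113,
       -0.02323661]), 'effort': array([-9.75518524e-04, -3.38657498e+01,  3.20165670e+01,  1.21419693e-03,
       -1.59301317e-04, -7.54980185e-07]), 'tool_pos': array([205.81919484, 482.96916048, 207.93400469]), 'eef_rot': array([1.79997935e+02, 4.63952955e-04, 1.56918541e+02]), 'wrist_force': array([-0.1887119 , -0.14983157, -0.20030388]), 'ft_torque': array([-0.05473045,  0.04555608,  0.01401945]), 'gripper_force': 0.0, 'opening': 85.28315033273786}
```

View pics/top1.png

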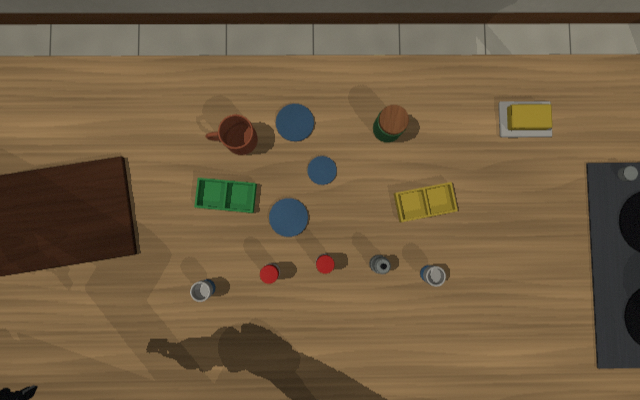

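View pics/scene1.png

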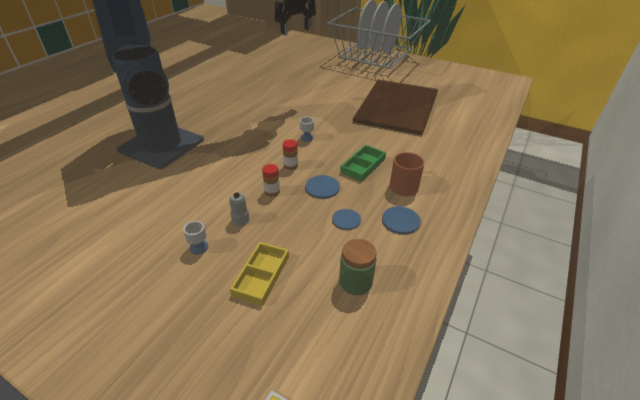

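Three blue discs: top (295,122) and (289,217) are ~40 px wide, and (322,170) ~30 px, which is ~72 mm at this range. So the one at (322,170) is the smallest, the one meant. I'll confirm it in a crop and refine the positions by colour segmentation.

```bash
cat > seg.py <<'E'
from h import *
def blobs(im,name,rng,z,cam,minA=60):
    hsv=cv2.cvtColor(np.ascontiguousarray(im),cv2.COLOR_RGB2HSV)
    m=np.zeros(hsv.shape[:2],np.uint8)
    for lo,hi in rng: m|=cv2.inRange(hsv,np.array(lo),np.array(hi))
    m=cv2.morphologyEx(m,cv2.MORPH_CLOSE,np.ones((5,5)))
    cs,_=cv2.findContours(m,cv2.RETR_EXTERNAL,cv2.CHAIN_APPROX_NONE)
    out=[]
    for c in cs:
        if cv2.contourArea(c)<minA: continue
        w=np.array([ray(cam,p,z)[:2] for p in c[:,0]],np.float32)
        (cx,cy),(a,b),t=cv2.minAreaRect(w); (ex,ey),r=cv2.minEnclosingCircle(w)
        px=c[:,0].mean(0).round(); out.append((cx,cy,a,b,t))
        print(name,px,"rect",np.round([cx,cy,a,b,t],1),"circ",np.round([ex,ey,r],1))
    return out
E
python3 - <<'E'
from seg import *
im=cv2.imread("pics/top1.png")[:,:,::-1]
blobs(im,"blue",[((100,100,50),(125,255,255))],6,"top")
blobs(im,"red",[((0,200,100),(6,255,255)),((174,180,100),(180,255,255))],80,"top")
blobs(im,"green",[((55,120,50),(80,255,255))],25,"top")
blobs(im,"yellow",[((24,150,80),(35,255,255))],25,"top")
crop=cv2.resize(im[95:305,180:470],None,fx=2.7,fy=2.7,interpolation=cv2.INTER_CUBIC)
cv2.imwrite("pics/crop1.png",crop[:,:,::-1])
E
```

```text
blue [288. 217.] rect [542.   70.5  89.9  87.4  89.5] circ [541.4  71.4  46. ]
blue [322. 170.] rect [656.3 -11.   66.2  64.2  89.5] circ [656.8 -11.4  34.4]
blue [294. 122.] rect [776.2  54.3  89.6  89.8  44.9] circ [776.   54.3  45.7]
red [325. 263.] rect [435.1 -16.8  36.7  32.2   8.9] circ [434.1 -13.7  19.4]
green [225. 195.] rect [595.8 220.  140.8  70.2  83.7] circ [596.6 219.7  76.9]
yellow [425. 202.] rect [ 574.5 -259.4   69.2  141.8    9.9] circ [ 576.2 -259.4   77.1]
yellow [529. 117.] rect [ 780.4 -521.5  107.4   59.7   89.7] circ [ 781.6 -520.8   60.3]
```

View pics/crop1.png

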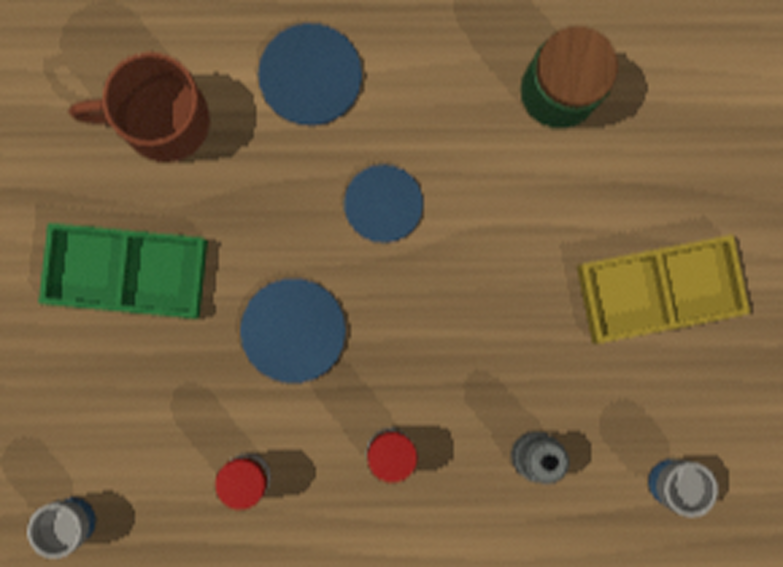

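The crop confirms it: the disc at (384,203) is clearly smaller than the other two (~79 vs ~105 px), so it is the coaster. I'll work out the targets and move.

```bash
python3 - <<'E'
from seg import *
f=lambda x,y:(180+(x+.5)/2.7-.5,95+(y+.5)/2.7-.5)
for n,p,z in [("jarA",f(242,484),80),("jarB",f(392,457),80),("eggL",f(56,529),66),("eggR",f(690,488),66),("mill",f(549,462),86),("mug",f(152,103),90)]:
    print(n,ray("top",p,z).round(1)[:2])
for n,cs in [("green",[(50,227),(207,240),(200,318),(40,303)]),("yellow",[(583,265),(736,237),(750,312),(598,341)])]:
    w=np.array([ray("top",f(*c),25)[:2] for c in cs]); print(n,w.mean(0).round(1),np.linalg.norm(np.roll(w,-1,0)-w,axis=1).round(),[np.degrees(np.arctan2(*(w[a]-w[b])[::-1])).round(1) for a,b in((0,1),(3,2))])
im=cv2.imread("pics/scene1.png")[:,:,::-1]
blobs(im,"red",[((0,180,80),(8,255,255)),((172,180,80),(180,255,255))],80,"scene",40)
blobs(im,"blue",[((100,100,50),(125,255,255))],6,"scene",150)
blobs(im,"green",[((55,120,50),(80,255,255))],25,"scene",150)
blobs(im,"yellow",[((24,150,80),(35,255,255))],25,"scene",150)
E
python3 -m jog '[[1,0,0,0,0,0,1],[1,0,0,0,0,0,1],[1,0,0,0,0,0,1],[1,0,0,0,0,0,1],[1,0,0,0,0,0,1],[1,0,0,0,0,0,1],[1,0,0,0,0,0,1],[1,0,0,0,0,0,1]]'
python3 -m jog '[[1,0,0,0,0,0,1],[1,0,0,0,0,0,1],[1,0,0,0,0,0,1],[1,0,0,0,0,0,0.68],[1,0,0,0,0,0,0]]'
```

```text
jarA [412.7 110.5]
jarB [433.4 -14.4]
eggL [375.9 267.3]
eggR [ 403.1 -267.2]
mill [ 428.1 -144.6]
mug [731.4 184. ]
green [594.5 219. ] [139.  69. 141.  68.] [np.float64(84.7), np.float64(84.1)]
yellow [ 575.1 -262.9] [140.  68. 139.  69.] [np.float64(99.8), np.float64(100.1)]
red [270. 169.] rect [435.3 -17.8  33.8  30.4  30.4] circ [435.7 -18.4  17.8]
red [289. 143.] rect [415.9 107.8  31.3  25.7  30.4] circ [414.3 109.   17.1]
yellow [260. 273.] rect [ 581.3 -268.5   76.9  149.7   10.7] circ [ 580.5 -270.1   81.6]
clock: 1.8
tool_pos: [205.8, 483.0, 207.9]
eef_rot: [180.0, -0.0, 110.8]
wrist_force: [0.0, -0.3, 0.1]
opening: 85.5
gripper_force: 0.0
clock: 2.3
tool_pos: [205.8, 483.0, 207.9]
eef_rot: [-180.0, 0.0, 90.0]
wrist_force: [0.2, 0.1, -0.1]
opening: 85.4
gripper_force: 0.0
```

```bash
python3 -m jog '[[1,-1,0.55,0,0,0,0],[1,-1,0.55,0,0,0,0],[1,-1,0.55,0,0,0,0],[1,-1,0.55,0,0,0,0],[1,-1,0.55,0.3,0,0,0],[1,-1,0.55,0.3,0,0,0],[1,-1,0.55,0.3,0,0,0],[1,-1,0.55,0.3,0,0,0]]' >/dev/null
python3 -m jog '[[1,-1,0.55,0.3,0,0,0],[1,-1,0.55,0.3,0,0,0],[1,-1,0.55,0.3,0,0,0],[1,-1,0.55,0.3,0,0,0],[1,-1,0.55,0,0,0,0],[1,-1,0.55,0,0,0,0],[1,-1,0.55,0,0,0,0],[1,-1,0.55,0,0,0,0]]' >/dev/null
python3 -m jog '[[1,-1,0.5,0,0,0,0],[1,-1,0.5,0,0,0,0],[1,-0.7,0.55,0,0,0,0],[1,0,0,0,0,0,0],[1,0,0,0,0,0,0]]'
python3 - <<'E'
from seg import *
im=save("wrist","w1")
blobs(im,"red",[((0,170,60),(8,255,255)),((172,170,60),(180,255,255))],80,"wrist",200)
for d in arm.search_frame("spice_jar_a","wrist"): print(d, ray("wrist",d["at"],60))
E
```

```text
clock: 4.4
tool_pos: [412.6, 109.0, 159.9]
eef_rot: [-180.0, -0.0, 90.0]
wrist_force: [-0.2, -0.2, 0.1]
opening: 85.4
gripper_force: 0.0
red [339. 322.] rect [433.8  -7.6  39.2  48.7   2.1] circ [434.2  -8.3  25.1]
red [317. 192.] rect [414.  114.2  39.5  43.1   0. ] circ [414.1 114.1  21.9]
red [627. 104.] rect [642.2 179.2  23.   53.3  15.6] circ [652.9 182.2  26.6]
{'at': [317.7, 189.4], 'confidence': 0.86} [414.92286392 111.8793512   60.        ]
{'at': [334.9, 310.6], 'confidence': 0.84} [431.74015835  -9.26116166  60.        ]
```

View pics/w1.png

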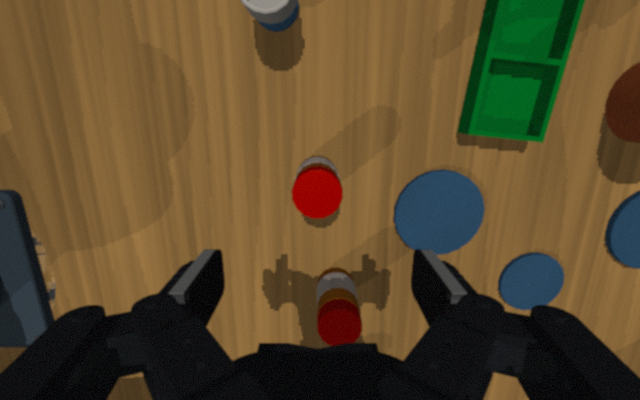

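The wrist view shows jar A's cap at (317,192), so the jar is near (414,112). Jar B's cap is at (339,322). I'll grasp jar A.

```bash
python3 -m jog '[[1,0.15,0.06,1,0,0,0],[1,0,0,1,0,0,0],[1,0,0,1,0,0,0],[1,0,0,1,0,0,0],[1,0,0,1,0,0,0],[1,0,0,1,0,0,0],[1,0,0,0,0,0,0],[0.3,0,0,0,0,0,0]]' 35
python3 -m jog '[[0,0,0,0,0,0,0],[0,0,0,0,0,0,0],[0,0,0,0,0,0,0],[0,0,0,0,0,0,0],[0,0,0,0,0,0,0],[0,0,0,0,0,0,0]]' 35
```

```text
clock: 5.3
tool_pos: [413.4, 112.5, 40.0]
eef_rot: [-180.0, -0.0, 90.1]
wrist_force: [-0.1, 0.3, 0.2]
opening: 73.2
gripper_force: 0.0
clock: 5.9
tool_pos: [415.1, 112.2, 41.6]
eef_rot: [179.9, -0.0, 90.0]
wrist_force: [-1.7, 0.4, 6.6]
opening: 41.0
gripper_force: 35.1
```

```bash
python3 -m jog '[[0,0,0,-0.5,0,0,0],[0,0,0,-1,0,0,0],[0,0,0,-1,0,0,0],[0,0,0,-1,0,0,0],[0,0,0,-1,0,0,0],[0,0.5,0.6,-1,0,0,0],[0,0.6,0.9,-0.5,0,0,0],[0,0.7,0.9,0,0,0,0]]'
python3 -m jog '[[0,0.7,0.9,0,0,0,0],[0,0.7,0.9,0,0,0,0],[0,0.7,0.9,0,0,0,0],[0,0.7,0.9,0,0,0,0],[0,0.8,0.9,0,0,0,0],[0,0.8,0.9,0,0,0,0],[0,0.8,0.8,0,0,0,0],[0,0.7,0.6,0,0,0,0]]'
python3 -m jog '[[0,0,0,0,0,0,0],[0,0,0,0,0,0,0]]'
python3 - <<'E'
from seg import *
im=save("wrist","w2")
blobs(im,"green",[((55,120,40),(80,255,255))],25,"wrist",500)
E
```

```text
clock: 6.7
tool_pos: [464.0, 148.3, 162.6]
eef_rot: [179.7, -0.0, 90.0]
wrist_force: [1.1, 0.0, -0.7]
opening: 40.7
gripper_force: 35.5
clock: 7.5
tool_pos: [598.8, 266.6, 159.4]
eef_rot: [-180.0, 0.0, 90.0]
wrist_force: [0.2, -0.8, -0.8]
opening: 40.6
gripper_force: 35.5
clock: 7.7
tool_pos: [597.6, 265.7, 159.4]
eef_rot: [-179.9, 0.1, 90.0]
wrist_force: [0.1, -0.4, -0.8]
opening: 40.5
gripper_force: 35.6
green [322. 181.] rect [602.3 260.4  63.9  70.2  83.9] circ [603.1 260.1  46.4]
```

View pics/w2.png

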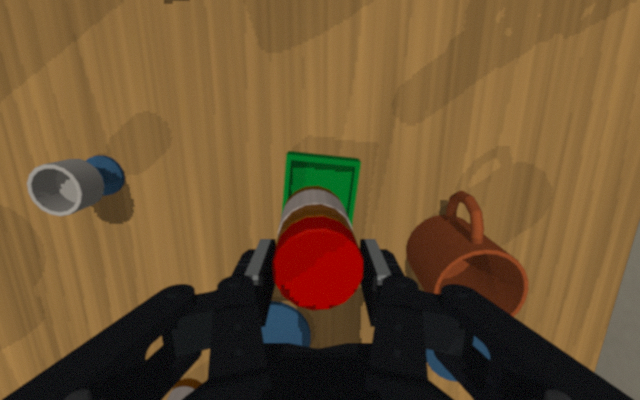

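```bash
python3 - <<'E'
from h import *
a,b=ray("wrist",(286,152),25)[:2],ray("wrist",(361,159),25)[:2]
t=(b-a)/np.linalg.norm(b-a); n=np.array([-t[1],t[0]]); m=(a+b)/2
print(a,b,np.linalg.norm(b-a),np.degrees(np.arctan2(n[1],n[0])),"far",m-36*n,"near",m-103*n)
for p in((318,262),): print("cap",ray("wrist",p,159.4+39))
E
```

```text
[569.99723702 295.28817791] [641.12588643 288.62278424] 71.44027043216633 84.64650437698344 far [602.20275344 256.11251235] near [595.95163802 189.404765  ]
cap [600.03444599 270.29358066 198.4       ]
```

```bash
python3 -m jog '[[0,-0.67,0.09,0,0,0,0],[0,0,0,1,0,0,0],[0,0,0,1,0,0,0],[0,0,0,1,0,0,0],[0,0,0,1,0,0,0],[0,0,0,0.8,0,0,0],[0,0,0,0.5,0,0,0],[0,0,0,0,0,0,0]]'
python3 -m jog '[[0,0,0,0.1,0,0,0],[0,0,0,0,0,0,0]]'
python3 -m jog '[[0,0,0,0.1,0,0,0],[0,0,0,0,0,0,0]]'
```

```text
clock: 8.55
tool_pos: [598.2, 250.9, 52.2]
eef_rot: [-179.8, 0.1, 89.9]
wrist_force: [0.1, -0.7, -1.2]
opening: 40.4
gripper_force: 35.7
clock: 8.75
tool_pos: [600.6, 252.5, 53.2]
eef_rot: [179.9, -0.0, 90.0]
wrist_force: [-0.7, -0.3, -1.6]
opening: 40.8
gripper_force: 35.7
clock: 8.95
tool_pos: [600.2, 252.7, 50.5]
eef_rot: [179.9, -0.0, 90.0]
wrist_force: [0.0, -0.6, -1.1]
opening: 40.5
gripper_force: 35.7
```

```bash
for i in 1; do python3 -m jog '[[0,0,0,0.1,0,0,0],[0,0,0,0,0,0,0]]'; python3 -m jog '[[0,0,0,0.1,0,0,0],[0,0,0,0,0,0,0]]'; done | grep -E "tool|wrist"
```

```text
tool_pos: [599.7, 252.6, 47.7]
wrist_force: [-0.6, 0.1, -1.0]
tool_pos: [600.0, 252.8, 46.8]
wrist_force: [-1.9, -0.2, 3.3]
```

```bash
python3 -m jog '[[0.6,0,0,0,0,0,0],[1,0,0,0,0,0,0],[1,0,0,0,0,0,0],[1,0,0,0,0,0,0],[1,0,0,-0.5,0,0,0],[1,0,0,-1,0,0,0],[1,0,0,-1,0,0,0],[1,0,0,-1,0,0,0]]'
python3 -m jog '[[1,0,0,-1,0,0,0],[1,0,0,-1,0,0,0],[1,-0.9,-0.6,-0.2,0,0,0],[1,-0.9,-0.6,0,0,0,0],[1,-0.9,-0.6,0,0,0,0],[1,-0.9,-0.6,0,0,0,0],[1,-0.9,-0.6,0,0,0,0],[1,-0.9,-0.6,0,0,0,0]]'
python3 -m jog '[[1,-1,-0.6,0,0,0,0],[1,-1,-0.6,0,0,0,0],[1,-1,-0.6,0,0,0,0],[1,-1,-0.6,0,0,0,0],[1,-1,-0.6,0,0,0,0],[1,-1,-0.6,0,0,0,0],[1,-1,-0.6,0,0,0,0],[1,-0.85,-0.5,0,0,0,0]]'
python3 -m jog '[[1,0,0,0,0,0,0],[1,0,0,0,0,0,0]]'
python3 - <<'E'
from seg import *
im=save("wrist","w3")
blobs(im,"red",[((0,170,60),(8,255,255)),((172,170,60),(180,255,255))],80,"wrist",200)
for d in arm.search_frame("spice_jar_a","wrist"): print(d, ray("wrist",d["at"],60))
E
```

```text
clock: 10.15
tool_pos: [599.9, 252.6, 117.4]
eef_rot: [180.0, -0.0, 90.0]
wrist_force: [-0.4, -0.1, -1.1]
opening: 85.7
gripper_force: 0.0
clock: 10.95
tool_pos: [527.5, 143.9, 160.9]
eef_rot: [179.9, -0.0, 90.0]
wrist_force: [0.2, -0.7, 0.1]
opening: 85.3
gripper_force: 0.0
clock: 11.75
tool_pos: [433.4, -13.4, 161.0]
eef_rot: [179.9, 0.0, 90.0]
wrist_force: [0.4, -0.3, 0.1]
opening: 85.1
gripper_force: 0.0
clock: 11.95
tool_pos: [434.3, -12.5, 160.7]
eef_rot: [179.9, -0.0, 89.9]
wrist_force: [-0.4, -0.5, -0.2]
opening: 85.5
gripper_force: 0.0
red [315. 198.] rect [435.2 -12.5  43.6  39.8  89.9] circ [435.1 -12.5  22. ]
{'at': [314.1, 194.8], 'confidence': 0.96} [433.89418818 -14.52880736  60.        ]
{'at': [407.3, 339.2], 'confidence': 0.17} [ 526.69628815 -164.21861087   60.        ]
```

View pics/w3.png

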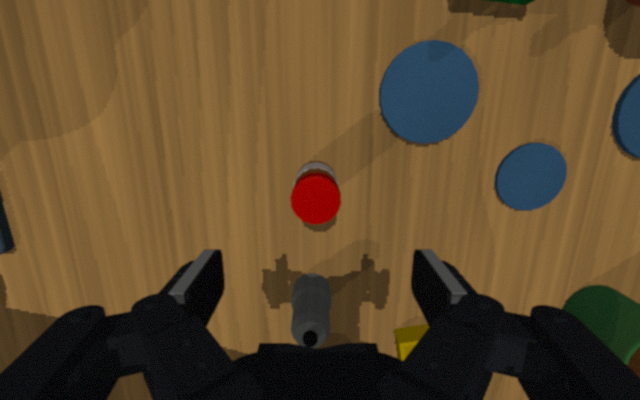

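Jar B's cap is at (315,198), giving (434.5,-14.5). Next: grasp it, carry it to the near bay and hover.

```bash
python3 -m jog '[[1,-0.1,0.02,1,0,0,0],[1,0,0,1,0,0,0],[1,0,0,1,0,0,0],[1,0,0,1,0,0,0],[1,0,0,1,0,0,0],[1,0,0,1,0,0,0],[1,0,0,0,0,0,0],[0,0,0,0,0,0,0]]' 35
python3 -m jog '[[0,0,0,0,0,0,0],[0,0,0,0,0,0,0],[0,0,0,0,0,0,0],[0,0,0,0,0,0,0],[0,0,0,0,0,0,0]]' 35
python3 -m jog '[[0,0,0,-0.5,0,0,0],[0,0,0,-1,0,0,0],[0,0,0,-1,0,0,0],[0,0,0,-1,0,0,0],[0,0,0,-1,0,0,0],[0,0,0,-1,0,0,0],[0,0.5,0.4,-0.5,0,0,0],[0,1,0.8,0,0,0,0]]'
python3 -m jog '[[0,1,0.8,0,0,0,0],[0,1,0.8,0,0,0,0],[0,1,0.8,0,0,0,0],[0,1,0.8,0,0,0,0],[0,1,0.8,0,0,0,0],[0,1,0.8,0,0,0,0],[0,1,0.8,0,0,0,0],[0,1,0.8,0,0,0,0]]'
python3 -m jog '[[0,0.5,0.35,0,0,0,0],[0,0,0,0,0,0,0],[0,0,0,0,0,0,0]]'
python3 - <<'E'
from seg import *
im=save("wrist","w4")
blobs(im,"green",[((55,120,40),(80,255,255))],25,"wrist",500)
blobs(im,"red",[((0,170,60),(8,255,255)),((172,170,60),(180,255,255))],199,"wrist",200)
E
```

```text
clock: 12.85
tool_pos: [434.1, -13.8, 39.9]
eef_rot: [-180.0, -0.0, 90.1]
wrist_force: [0.1, -0.3, -0.2]
opening: 73.1
gripper_force: 0.0
clock: 13.35
tool_pos: [435.4, -14.7, 41.6]
eef_rot: [179.8, 0.0, 90.0]
wrist_force: [-1.3, -0.2, 6.0]
opening: 40.7
gripper_force: 35.1
clock: 14.15
tool_pos: [459.3, 14.8, 162.5]
eef_rot: [179.8, 0.1, 89.9]
wrist_force: [0.1, -0.2, -1.5]
opening: 40.8
gripper_force: 35.5
clock: 14.95
tool_pos: [586.6, 176.4, 159.7]
eef_rot: [-180.0, 0.0, 90.0]
wrist_force: [0.7, -0.8, -1.3]
opening: 40.6
gripper_force: 35.5
clock: 15.25
tool_pos: [592.7, 185.3, 159.5]
eef_rot: [-179.9, 0.0, 90.0]
wrist_force: [0.3, -0.8, -1.7]
opening: 40.7
gripper_force: 35.6
green [321. 139.] rect [598.3 221.  137.2  70.4  84.1] circ [597.7 221.3  76.1]
red [317. 264.] rect [594.4 188.1  41.   44.6  24.3] circ [594.8 188.4  22.8]
red [512. 198.] rect [675.2 220.3  28.5  38.9  28.6] circ [672.5 218.8  19.5]Traceback (most recent call last):
  File "<stdin>", line 4, in <module>
  File "seg.py", line 11, in blobs
    w=np.array([ray(cam,p,z)[:2] for p in c[:,0]],np.float32)
                ~~~^^^^^^^^^
  File "h.py", line 8, in ray
    s=arm.get_state(); H=np.array(c["hand_eye"]); Rt=R.from_euler('xyz',s["eef_rot"],degrees=True).as_matrix()
ValueError: time passes only in moves, steps and waits
```

View pics/w4.png

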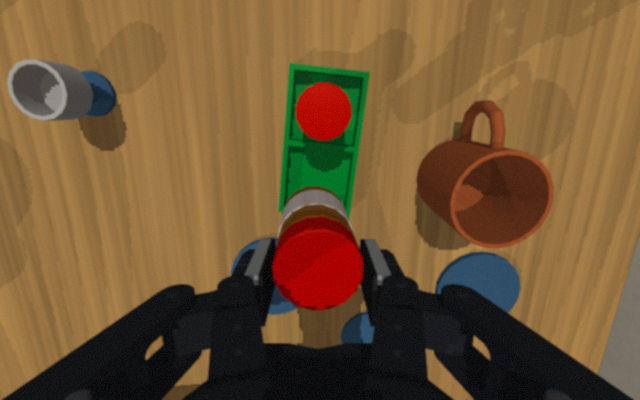

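The placed jar's cap is at (323,112), standing in the far bay. The carried jar is at (317,264), and by the numbers it is over the near bay.

```bash
python3 - <<'E'
s=open('h.py').read()
s=s.replace("s=arm.get_state(); H","s=ST.setdefault('s',None) or ST.update(s=arm.get_state()) or ST['s']; H").replace("def ray","ST={}\ndef ray",1)
s=s.replace("def save(cam,name):","def save(cam,name):\n    ST['s']=arm.get_state()")
open('h.py','w').write(s)
E
python3 -m jog '[[0,0,0.03,1,0,0,0],[0,0,0,1,0,0,0],[0,0,0,1,0,0,0],[0,0,0,1,0,0,0],[0,0,0,0.8,0,0,0],[0,0,0,0.4,0,0,0],[0,0,0,0.1,0,0,0],[0,0,0,0,0,0,0]]'
python3 -m jog '[[0,0,0,0.1,0,0,0],[0,0,0,0.05,0,0,0],[0,0,0,0,0,0,0]]'
```

```text
clock: 16.1
tool_pos: [593.8, 185.2, 54.4]
eef_rot: [180.0, -0.0, 90.0]
wrist_force: [0.2, 0.2, -0.4]
opening: 40.3
gripper_force: 35.6
clock: 16.4
tool_pos: [594.2, 185.7, 51.5]
eef_rot: [179.9, -0.0, 90.0]
wrist_force: [-0.5, 0.6, -1.5]
opening: 40.6
gripper_force: 35.6
```

```bash
(python3 -m jog '[[0,0,0,0.1,0,0,0],[0,0,0,0,0,0,0]]'; python3 -m jog '[[0,0,0,0.1,0,0,0],[0,0,0,0,0,0,0]]';python3 -m jog '[[0,0,0,0.05,0,0,0],[0,0,0,0,0,0,0]]') | grep -E "tool|wrist"
```

```text
tool_pos: [593.7, 185.6, 48.7]
wrist_force: [-0.3, 0.2, -1.4]
tool_pos: [593.9, 185.6, 46.9]
wrist_force: [0.4, -0.1, -0.9]
tool_pos: [594.0, 185.7, 46.8]
wrist_force: [-1.1, -1.0, 3.5]
```

```bash
(python3 -m jog '[[0.6,0,0,0,0,0,0],[1,0,0,0,0,0,0],[1,0,0,0,0,0,0],[1,0,0,0,0,0,0],[1,0,0,-0.5,0,0,0],[1,0,0,-1,0,0,0],[1,0,0,-1,0,0,0],[1,0,0,-1,0,0,0]]'
python3 -m jog '[[1,0,0,-1,0,0,0],[1,0,0,-1,0,0,0],[1,0.3,-1,-0.2,0,0,0],[1,0.4,-1,0,0,0,0],[1,0.4,-1,0,0,0,0],[1,0.4,-1,0,0,0,0],[1,0.4,-1,0,0,0,0],[1,0.4,-1,0,0,0,0]]'
python3 -m jog '[[1,0.4,-1,0,0,0,0],[1,0.4,-1,0,0,0,0],[1,0.4,-1,0,0,0,0],[1,0.4,-1,0,0,0,0],[1,0.15,-0.9,0,0,0,0],[1,0,0,0,0,0,0],[1,0,0,0,0,0,0]]')|grep -E "tool|clock"
python3 - <<'E'
from seg import *
im=save("wrist","w5")
for d in arm.search_frame("egg_cup_a","wrist"): print(d, ray("wrist",d["at"],50),ray("wrist",d["at"],66))
E
```

```text
clock: 17.8
tool_pos: [593.9, 185.6, 117.4]
clock: 18.6
tool_pos: [473.2, 231.9, 160.9]
clock: 19.3
tool_pos: [376.3, 266.8, 160.8]
{'at': [315.8, 188.6], 'confidence': 0.65} [377.46822169 267.18664824  50.        ] [377.50784606 271.22473292  66.        ]
```

View pics/w5.png

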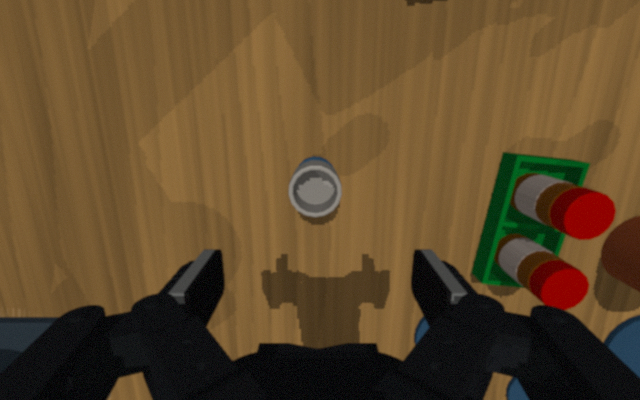

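The rim is at (315,191), putting the cup near (376.5,268). The view also shows both jars upright in the green tray. I'll grasp the cup and carry it to the yellow tray's +y bay.

```bash
(python3 -m jog '[[1,0.06,0.02,1,0,0,0],[1,0,0,1,0,0,0],[1,0,0,1,0,0,0],[1,0,0,1,0,0,0],[1,0,0,1,0,0,0],[1,0,0,1,0,0,0],[1,0,0,0.4,0,0,0],[0,0,0,0,0,0,0]]' 30
python3 -m jog '[[0,0,0,0,0,0,0],[0,0,0,0,0,0,0],[0,0,0,0,0,0,0],[0,0,0,0,0,0,0],[0,0,0,0,0,0,0],[0,0,0,0,0,0,0]]' 30
python3 -m jog '[[0,0,0,-0.5,0,0,0],[0,0,0,-1,0,0,0],[0,0,0,-1,0,0,0],[0,0,0,-1,0,0,0],[0,0,0,-1,0,0,0],[0,0,0,-1,0,0,0],[0,-0.5,0.2,-0.9,0,0,0],[0,-1,0.4,0,0,0,0]]')
(python3 -m jog '[[0,-1,0.4,0,0,0,0],[0,-1,0.4,0,0,0,0],[0,-1,0.4,0,0,0,0],[0,-1,0.4,0,0,0,0],[0,-1,0.4,0,0,0,0],[0,-1,0.4,0,0,0,0],[0,-1,0.4,0,0,0,0],[0,-1,0.4,0,0,0,0]]'
python3 -m jog '[[0,-1,0.4,0,0,0,0],[0,-1,0.4,0,0,0,0],[0,-1,0.4,0,0,0,0],[0,-1,0.4,0,0,0,0],[0,-1,0.4,0,0,0,0],[0,-1,0.4,0,0,0,0],[0,-1,0.4,0,0,0,0],[0,-1,0.4,0,0,0,0]]'
python3 -m jog '[[0,-1,0.4,0,0,0,0],[0,-1,0.4,0,0,0,0],[0,-1,0.4,0,0,0,0],[0,-1,0.4,0,0,0,0],[0,-1,0.4,0,0,0,0],[0,-1,0.3,0,0,0,0],[0,-0.5,0,0,0,0,0],[0,0,0,0,0,0,0]]')|grep -E "tool|opening"
```

```text
clock: 20.2
tool_pos: [375.5, 266.9, 30.5]
eef_rot: [-179.8, 0.1, 90.0]
wrist_force: [0.7, -0.2, 0.6]
opening: 73.2
gripper_force: 0.0
clock: 20.8
tool_pos: [377.3, 268.4, 33.5]
eef_rot: [179.9, -0.1, 90.0]
wrist_force: [-1.4, 0.3, 5.9]
opening: 43.9
gripper_force: 30.8
clock: 21.6
tool_pos: [389.6, 239.0, 163.2]
eef_rot: [179.7, -0.1, 90.1]
wrist_force: [0.6, -0.5, -1.3]
opening: 44.1
gripper_force: 30.9
tool_pos: [452.2, 76.8, 159.8]
opening: 43.8
tool_pos: [516.2, -83.1, 159.8]
opening: 43.9
tool_pos: [561.7, -213.2, 159.4]
opening: 43.8
```

```bash
python3 -m jog '[[0,-0.8,0.35,0,0,0,0],[0,0,0,0,0,0,0],[0,0,0,0,0,0,0]]'
python3 - <<'E'
from seg import *
im=save("wrist","w6")
blobs(im,"yellow",[((24,130,60),(35,255,255))],25,"wrist",300)
E
```

```text
clock: 24.3
tool_pos: [568.8, -227.2, 159.9]
eef_rot: [-180.0, -0.1, 90.0]
wrist_force: [0.3, -0.0, -1.8]
opening: 44.5
gripper_force: 31.0
yellow [326. 184.] rect [ 574.2 -243.7   71.6  106.1   10.7] circ [ 575.4 -244.1   62.7]
```

View pics/w6.png

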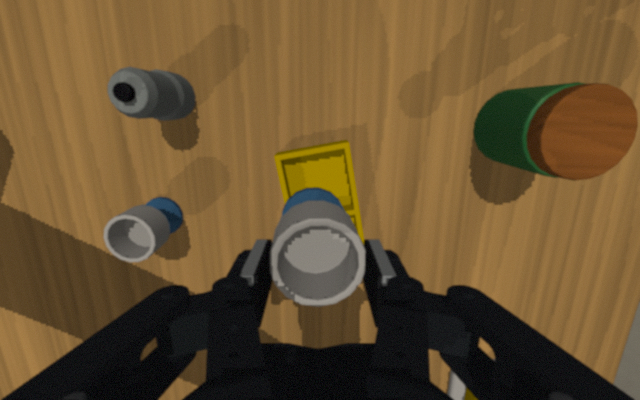

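```bash
python3 - <<'E'
from h import *
a,b=ray("wrist",(275,154),25)[:2],ray("wrist",(349,141),25)[:2]
t=(b-a)/np.linalg.norm(b-a); n=np.array([-t[1],t[0]]); m=(a+b)/2
print(a,b,np.linalg.norm(b-a),np.degrees(np.arctan2(n[1],n[0])),"near",m-36*n,"far",m-103*n)
print("rim",ray("wrist",(318.5,259.5),193))
E
```

```text
[ 530.86789535 -198.867272  ] [ 600.6665204 -186.6507233] 70.85966497320318 99.92767065548607 near [ 571.97378186 -228.2199401 ] far [ 583.52490566 -294.21669411]
rim [ 571.57367968 -223.8808675   193.        ]
```

```bash
(python3 -m jog '[[0,-0.17,0.02,1,0,0,0],[0,0,0,1,0,0,0],[0,0,0,1,0,0,0],[0,0,0,1,0,0,0],[0,0,0,1,0,0,0],[0,0,0,0.5,0,0,0],[0,0,0,0.25,0,0,0],[0,0,0,0,0,0,0]]'
python3 -m jog '[[0,0,0,0.1,0,0,0],[0,0,0,0,0,0,0]]';python3 -m jog '[[0,0,0,0.1,0,0,0],[0,0,0,0,0,0,0]]')|grep -E "tool|wrist"
```

```text
tool_pos: [569.3, -231.0, 44.7]
wrist_force: [0.0, -0.3, -1.8]
tool_pos: [570.3, -232.0, 44.1]
wrist_force: [0.0, -0.1, -1.2]
tool_pos: [569.8, -231.8, 41.2]
wrist_force: [0.1, 0.8, -1.0]
```

```bash
(python3 -m jog '[[0,0,0,0.1,0,0,0],[0,0,0,0,0,0,0]]';python3 -m jog '[[0,0,0,0.05,0,0,0],[0,0,0,0,0,0,0]]';python3 -m jog '[[0,0,0,0.02,0,0,0],[0,0,0,0,0,0,0]]')|grep -E "tool|wrist"
```

```text
tool_pos: [569.7, -231.7, 38.9]
wrist_force: [0.8, -0.7, -0.7]
tool_pos: [569.8, -231.9, 38.7]
wrist_force: [-1.3, -0.5, 2.1]
tool_pos: [569.8, -232.0, 38.6]
wrist_force: [-2.7, 1.2, 4.5]
```

```bash
(python3 -m jog '[[0.6,0,0,0,0,0,0],[1,0,0,0,0,0,0],[1,0,0,0,0,0,0],[1,0,0,0,0,0,0],[1,0,0,-0.5,0,0,0],[1,0,0,-1,0,0,0],[1,0,0,-1,0,0,0],[1,0,0,-1,0,0,0]]'
python3 -m jog '[[1,0,0,-1,0,0,0],[1,0,0,-1,0,0,0],[1,-0.2,-0.9,-0.6,0,0,0],[1,-0.2,-0.9,0,0,0,0],[1,-0.2,-0.9,0,0,0,0],[1,-0.2,-0.9,0,0,0,0],[1,-0.2,-0.9,0,0,0,0],[1,-0.2,-0.9,0,0,0,0]]'
python3 -m jog '[[1,-0.2,-1,0,0,0,0],[1,-0.2,-1,0,0,0,0],[1,-0.15,-0.9,0,0,0,0],[1,0,0,0,0,0,0],[1,0,0,0,0,0,0]]')|grep -E "tool|clock"
python3 - <<'E'
from seg import *
im=save("wrist","w7")
for d in arm.search_frame("egg_cup_a","wrist"): print(d, ray("wrist",d["at"],50),ray("wrist",d["at"],66))
E
```

```text
clock: 26.95
tool_pos: [569.7, -231.7, 109.0]
clock: 27.75
tool_pos: [461.1, -255.9, 160.5]
clock: 28.25
tool_pos: [404.0, -266.9, 160.3]
{'at': [506.8, 148.9], 'confidence': 0.85} [ 570.85966342 -231.34653689   50.        ] [ 561.28109762 -229.33254837   66.        ]
{'at': [313.3, 194.8], 'confidence': 0.7} [ 402.8712455  -272.36981414   50.        ] [ 403.05285738 -267.97236086   66.        ]
```

View pics/w7.png

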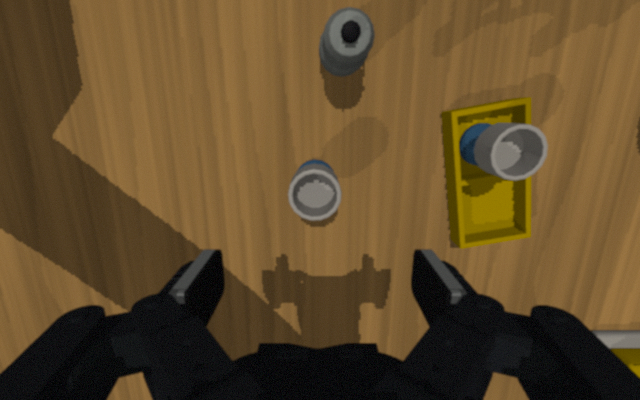

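The second cup's rim is at (315,196), and the first cup stands upright in the +y bay. I'll pick the second one.

```bash
(python3 -m jog '[[1,-0.08,0,1,0,0,0],[1,0,0,1,0,0,0],[1,0,0,1,0,0,0],[1,0,0,1,0,0,0],[1,0,0,1,0,0,0],[1,0,0,1,0,0,0],[1,0,0,0.4,0,0,0],[0,0,0,0,0,0,0]]' 30
python3 -m jog '[[0,0,0,0,0,0,0],[0,0,0,0,0,0,0],[0,0,0,0,0,0,0],[0,0,0,0,0,0,0],[0,0,0,0,0,0,0],[0,0,0,0,0,0,0]]' 30)
(python3 -m jog '[[0,0,0,-0.5,0,0,0],[0,0,0,-1,0,0,0],[0,0,0,-1,0,0,0],[0,0,0,-1,0,0,0],[0,0,0,-1,0,0,0],[0,0,0,-1,0,0,0],[0,0,0.5,-0.9,0,0,0],[0,0,1,0,0,0,0]]'
python3 -m jog '[[0,-0.2,1,0,0,0,0],[0,-0.2,1,0,0,0,0],[0,-0.2,1,0,0,0,0],[0,-0.2,1,0,0,0,0],[0,-0.2,1,0,0,0,0],[0,-0.2,1,0,0,0,0],[0,-0.2,1,0,0,0,0],[0,0,0.35,0,0,0,0]]'
python3 -m jog '[[0,0,0,0,0,0,0],[0,0,0,0,0,0,0]]') |grep -E "tool|opening"
python3 - <<'E'
from seg import *
im=save("wrist","w8")
blobs(im,"yellow",[((24,130,60),(35,255,255))],25,"wrist",300)
E
```

```text
clock: 29.15
tool_pos: [403.0, -267.1, 30.0]
eef_rot: [-179.9, -0.1, 90.0]
wrist_force: [0.9, 0.5, 0.4]
opening: 73.2
gripper_force: 0.0
clock: 29.75
tool_pos: [404.5, -269.1, 33.1]
eef_rot: [179.9, 0.1, 90.0]
wrist_force: [-0.4, 0.0, 6.5]
opening: 43.8
gripper_force: 31.0
tool_pos: [434.4, -269.4, 163.1]
opening: 43.4
tool_pos: [581.6, -296.3, 158.4]
opening: 43.5
tool_pos: [579.8, -295.9, 159.3]
opening: 43.8
yellow [313. 137.] rect [ 577.3 -262.2   71.6  138.6   10.3] circ [ 576.9 -262.1   76.9]
```

View pics/w8.png

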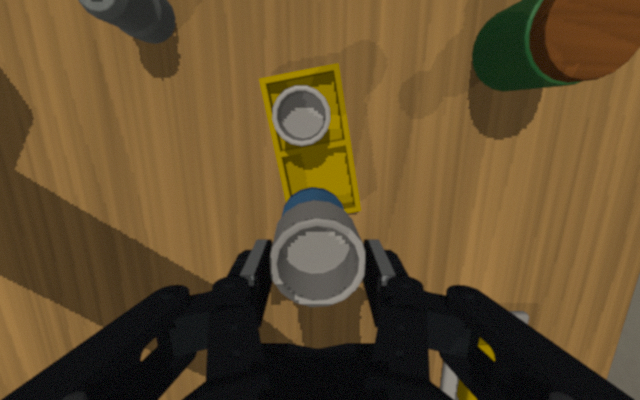

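```bash
(python3 -m jog '[[0,-0.05,0.05,1,0,0,0],[0,0,0,1,0,0,0],[0,0,0,1,0,0,0],[0,0,0,1,0,0,0],[0,0,0,1,0,0,0],[0,0,0,0.5,0,0,0],[0,0,0,0.25,0,0,0],[0,0,0,0,0,0,0]]'
python3 -m jog '[[0,0,0,0.1,0,0,0],[0,0,0,0.05,0,0,0],[0,0,0,0,0,0,0]]';python3 -m jog '[[0,0,0,0.1,0,0,0],[0,0,0,0,0,0,0]]';python3 -m jog '[[0,0,0,0.05,0,0,0],[0,0,0,0,0,0,0]]')|grep -E "tool|wrist"
```

```text
tool_pos: [581.0, -297.1, 44.3]
wrist_force: [-0.2, 0.1, 0.7]
tool_pos: [582.1, -297.5, 42.4]
wrist_force: [-0.2, -0.8, -1.1]
tool_pos: [581.6, -297.2, 39.4]
wrist_force: [-0.6, -0.2, -0.6]
tool_pos: [581.7, -297.2, 38.4]
wrist_force: [0.2, -0.3, -1.9]
```

```bash
(python3 -m jog '[[0,0,0,0.05,0,0,0],[0,0,0,0,0,0,0]]';python3 -m jog '[[0,0,0,0.02,0,0,0],[0,0,0,0,0,0,0]]')|grep -E "tool|wrist"
```

```text
tool_pos: [581.7, -297.4, 38.3]
wrist_force: [-0.4, 0.2, 1.6]
tool_pos: [581.7, -297.5, 38.2]
wrist_force: [-2.7, 1.0, 5.0]
```

```bash
(python3 -m jog '[[0.6,0,0,0,0,0,0],[1,0,0,0,0,0,0],[1,0,0,0,0,0,0],[1,0,0,0,0,0,0],[1,0,0,-0.5,0,0,0],[1,0,0,-1,0,0,0],[1,0,0,-1,0,0,0],[1,0,0,-1,0,0,0]]'
python3 -m jog '[[1,0,0,-1,0,0,0],[1,0,0,-1,0,0,0],[1,0.8,-0.8,-0.6,0,0,0],[1,0.8,-0.8,0,0,0,0],[1,0.8,-0.8,0,0,0,0],[1,0.8,-0.8,0,0,0,0],[1,0.8,-0.8,0,0,0,0],[1,0.8,-0.8,0,0,0,0]]'
python3 -m jog '[[1,0.8,-0.8,0,0,0,0],[1,0.8,-0.8,0,0,0,0],[1,0.8,-0.8,0,0,0,0],[1,0.4,-0.5,0,0,0,0],[1,0,0,0,0,0,0],[1,0,0,0,0,0,0]]')|grep -E "tool|clock"
python3 - <<'E'
from seg import *
im=save("wrist","w9")
hsv=cv2.cvtColor(np.ascontiguousarray(im),cv2.COLOR_RGB2HSV)
m=(hsv[:,:,2]<40).astype(np.uint8)
n,l,s,c=cv2.connectedComponentsWithStats(m)
for i in range(1,n):
    if 60<s[i,4]<2000 and 250<c[i,0]<390 and 100<c[i,1]<260: print(c[i],s[i],ray("wrist",c[i],86),ray("wrist",c[i],82))
for d in arm.search_frame("pepper_mill","wrist"): print(d, ray("wrist",d["at"],50))
E
```

```text
clock: 34.3
tool_pos: [581.7, -297.3, 108.6]
clock: 35.1
tool_pos: [485.2, -200.7, 160.1]
clock: 35.7
tool_pos: [428.2, -145.6, 159.9]
[315.90686275 199.04901961] [309 191  15  17 204] [ 429.52136221 -144.49981432   86.        ] [ 429.51162105 -145.65826948   82.        ]
{'at': [317.8, 184.8], 'confidence': 0.91} [ 431.14196924 -141.68579207   50.        ]
```

View pics/w9.png

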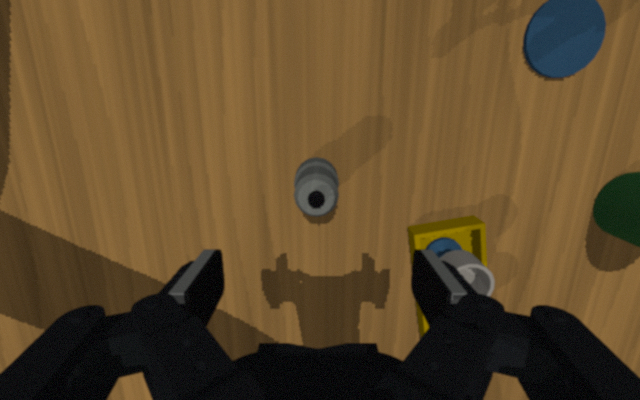

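The mill's knob is at (316,199), giving (428.5,-146). I'll grasp it, then hover 50 mm short of the coaster so the coaster shows unobstructed.

```bash
(python3 -m jog '[[1,-0.02,0.03,1,0,0,0],[1,0,0,1,0,0,0],[1,0,0,1,0,0,0],[1,0,0,1,0,0,0],[1,0,0,1,0,0,0],[1,0,0,1,0,0,0],[1,0,0,0.4,0,0,0],[0,0,0,0,0,0,0]]' 40
python3 -m jog '[[0,0,0,0,0,0,0],[0,0,0,0,0,0,0],[0,0,0,0,0,0,0],[0,0,0,0,0,0,0],[0,0,0,0,0,0,0],[0,0,0,0,0,0,0],[0,0,0,0,0,0,0]]' 40)
(python3 -m jog '[[0,0,0,-0.5,0,0,0],[0,0,0,-1,0,0,0],[0,0,0,-1,0,0,0],[0,0,0,-1,0,0,0],[0,0,0,-1,0,0,0],[0,0,0,-1,0,0,0],[0,0.2,0.4,-0.9,0,0,0],[0,0.4,1,0,0,0,0]]'
python3 -m jog '[[0,0.4,1,0,0,0,0],[0,0.4,1,0,0,0,0],[0,0.4,1,0,0,0,0],[0,0.4,1,0,0,0,0],[0,0.4,1,0,0,0,0],[0,0.4,1,0,0,0,0],[0,0.4,1,0,0,0,0],[0,0.4,1,0,0,0,0]]'
python3 -m jog '[[0,0.4,1,0,0,0,0],[0,0.05,1,0,0,0,0],[0,0,0,0,0,0,0],[0,0,0,0,0,0,0],[0,0,0,0,0,0,0]]') |grep -E "tool|opening"
python3 - <<'E'
from seg import *
im=save("wrist","w10")
blobs(im,"blue",[((100,100,40),(125,255,255))],6,"wrist",300)
E
```

```text
clock: 36.6
tool_pos: [427.2, -145.3, 29.6]
eef_rot: [-179.8, -0.1, 90.0]
wrist_force: [0.0, -0.5, 0.5]
opening: 73.4
gripper_force: 0.0
clock: 37.3
tool_pos: [429.0, -146.3, 32.8]
eef_rot: [179.9, 0.1, 90.0]
wrist_force: [-2.1, 0.5, 5.3]
opening: 36.2
gripper_force: 40.0
tool_pos: [457.3, -134.5, 162.5]
opening: 36.0
tool_pos: [616.7, -69.0, 158.5]
opening: 36.3
tool_pos: [655.4, -60.7, 158.9]
opening: 35.9
blue [319. 129.] rect [658.7 -12.1  68.4  68.1  90. ] circ [658.7 -11.9  34.7]
blue [447.  55.] rect [777.7  53.8  93.2  92.   48.5] circ [777.2  54.3  47.2]
blue [193.  39.] rect [544.6  63.1  76.5  92.7  90. ] circ [544.3  70.7  47.2]
```

View pics/w10.png

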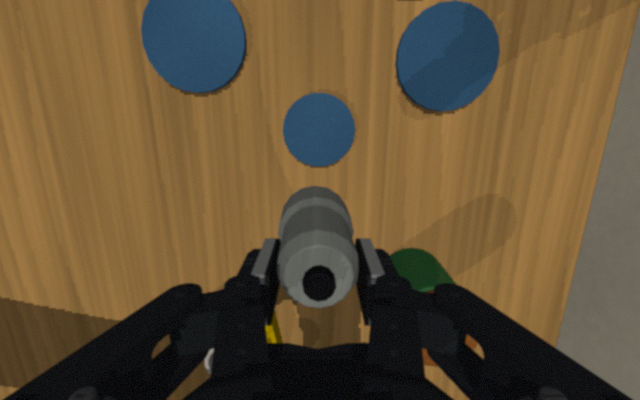

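```bash
(python3 -m jog '[[0,0.8,0.05,0,0,0,0],[0,0.9,0,0,0,0,0],[0,0.76,0,0,0,0,0],[0,0,0,1,0,0,0],[0,0,0,1,0,0,0],[0,0,0,1,0,0,0],[0,0,0,1,0,0,0],[0,0,0,0.8,0,0,0]]'
python3 -m jog '[[0,0,0,0.5,0,0,0],[0,0,0,0.2,0,0,0],[0,0,0,0,0,0,0],[0,0,0,0,0,0,0],[0,0,0,0,0,0,0]]') |grep -E "tool|wrist"
python3 - <<'E'
from seg import *
im=save("wrist","w11"); save("scene","s11"); save("top","t11")
blobs(im,"blue",[((100,100,40),(125,255,255))],6,"wrist",300)
im=cv2.imread("pics/w11.png"); cv2.imwrite("pics/w11c.png",cv2.resize(im[100:350,220:420],None,fx=2.4,fy=2.4,interpolation=cv2.INTER_CUBIC))
E
```

```text
tool_pos: [656.4, -9.5, 61.8]
wrist_force: [0.3, -0.4, -2.5]
tool_pos: [658.2, -11.5, 50.7]
wrist_force: [-0.2, 0.5, -2.9]
blue [315. 199.] rect [658.5  -3.6  55.1  69.   89.1] circ [658.6 -10.6  35. ]
blue [500. 110.] rect [777.1  53.9  94.1  92.4   6.2] circ [776.8  54.3  47.4]
blue [131.  82.] rect [544.5  71.   93.4  93.6  39.3] circ [544.6  70.8  47.4]
```

View pics/w11c.png

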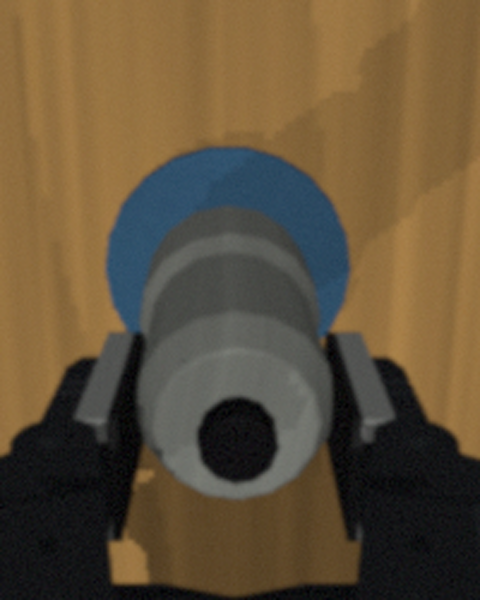

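```bash
python3 - <<'E'
from h import *
ST['s']=arm.get_state(); print(ST['s']['tool_pos'])
f=lambda x,y:(220+(x+.5)/2.4-.5,100+(y+.5)/2.4-.5)
print("foot",ray("wrist",f(231,207),17.9)-[0,22,0],"coaster",ray("wrist",f(228.5,147),6)-[0,36,0], ray("wrist",f(228.5,250),6))
print("knob",ray("wrist",f(237,439),50.7-32.8+84))
E
```

```text
[657.83215836 -11.57863084  50.09088257]
foot [659.27001513 -11.63464331  17.9       ] coaster [658.57491832 -11.44741947   6.        ] [658.49916854  -5.27021412   6.        ]
knob [660.42775364  -9.17368294 101.9       ]
```

The foot and coaster centres agree to within 1 mm in the close wrist view, so I'll lower the mill.

```bash
(python3 -m jog '[[0,0,-0.03,0.25,0,0,0],[0,0,0,0.15,0,0,0],[0,0,0,0.05,0,0,0],[0,0,0,0,0,0,0],[0,0,0,0,0,0,0]]'
python3 -m jog '[[0,0,0,0.05,0,0,0],[0,0,0,0,0,0,0]]';python3 -m jog '[[0,0,0,0.05,0,0,0],[0,0,0,0,0,0,0]]') |grep -E "tool|wrist"
```

```text
tool_pos: [656.5, -11.4, 40.0]
wrist_force: [-0.4, 0.8, -1.9]
tool_pos: [656.7, -11.4, 39.1]
wrist_force: [0.0, -0.6, -2.1]
tool_pos: [656.7, -11.5, 39.0]
wrist_force: [-1.9, 1.1, 1.4]
```

```bash
(python3 -m jog '[[0,0,0,0.03,0,0,0],[0,0,0,0,0,0,0]]'; python3 -m jog '[[0.6,0,0,0,0,0,0],[1,0,0,0,0,0,0],[1,0,0,0,0,0,0],[1,0,0,0,0,0,0],[1,0,0,-0.5,0,0,0],[1,0,0,-1,0,0,0],[1,0,0,-1,0,0,0],[1,0,0,-1,0,0,0]]'
python3 -m jog '[[1,0,0,-1,0,0,0],[1,0,0,-1,0,0,0],[1,0,-1,-0.6,0,0,0],[1,0,-1,0,0,0,0],[1,0,-1,0,0,0,0],[1,0,-1,0,0,0,0],[1,0,-1,0,0,0,0],[1,0,-1,0,0,0,0]]'
python3 -m jog '[[1,0,-1,0,0,0,0],[1,0,-1,0,0,0,0],[1,0,-1,0,0,0,0],[1,0,-1,0,0,0,0],[1,0,-1,0,0,0,0],[1,0,-1,0,0,0,0],[1,0,0,0,0,0,0],[1,0,0,0,0,0,0]]')|grep -E "tool|clock|wrist"
python3 - <<'E'
from h import *
im=save("top","t12")
b=cv2.imread("pics/t12.png"); cv2.imwrite("pics/t12c.png",cv2.resize(b[95:305,180:470],None,fx=2.7,fy=2.7,interpolation=cv2.INTER_CUBIC))
E
```

```text
clock: 42.0
tool_pos: [656.8, -11.5, 38.9]
wrist_force: [-2.7, 0.1, 5.5]
clock: 42.8
tool_pos: [656.8, -11.4, 109.0]
wrist_force: [-0.5, 0.7, -0.7]
clock: 43.6
tool_pos: [536.1, -11.5, 160.5]
wrist_force: [0.2, -0.2, 0.1]
clock: 44.4
tool_pos: [417.4, -11.6, 160.4]
wrist_force: [1.1, 0.7, 0.8]
```

View pics/t12c.png

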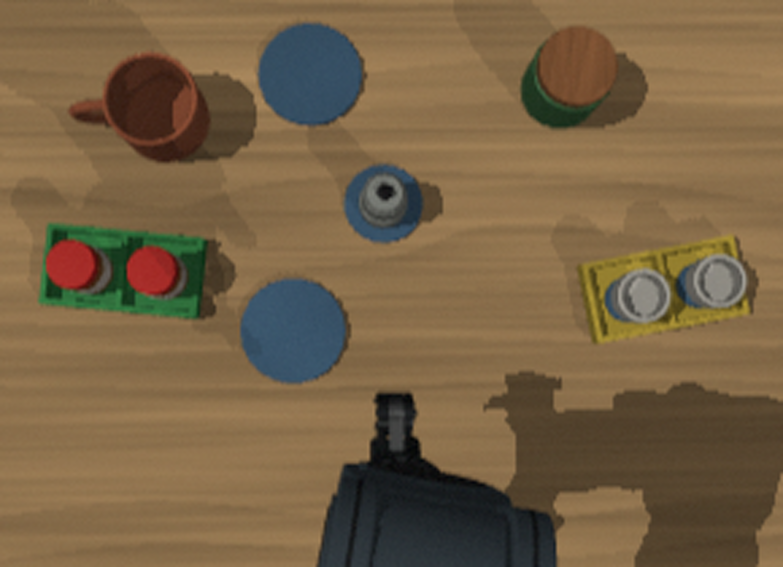

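The final top view shows the jars at (75,265) and (153,272) in the green bays, and the cups at (641,297) and (718,283) in the yellow bays. The mill is centred on the small coaster at (384,203), and the mug and sugar jar have not moved.

```bash
python3 -c "
from workcell import arm
print(arm.job_done())"
```

```text
the job is handed in; nothing more can be done
None
```

The job is handed in at about 44 s: both spice jars are upright in the green tray, both egg cups in the yellow tray and the pepper mill is centred on the smallest blue coaster, with the mug and sugar jar left where they were.

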